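# Hold the hidden bolt head while the nut is undone

### The job

The slow cordless driver is undoing the seized nut on the front of the pump bracket, but the bolt just spins round with it: first give the nut a squirt of release oil by pressing the aerosol can's nozzle right down and letting it spring back up. Then reach down into the narrow gap behind the bracket's front plate, grip the bolt's hexagon head between the fingers and hold it still until the nut has turned more than half a turn round the thread; finish while still holding it, with the driver still turning the nut. Do not touch the turning socket, knock the bracket or driver, or disturb the loose things lying round.

Things in the scene. Friction and masses are not known exactly. Their poses are not given: they have to be found in the camera images.
- board: plywood board, 235 (x) x 205 (y) x 18 mm, fixed on the worktop; origin on its underside, 135 mm from its right (-y) edge and midway front to back; +x away from the robot, turned between 0.15 rad to the right and 0.3 to the left; +y left, z up. It carries bracket, driver, bolt and can. The bolt's axis runs along board x at board y = 0, 118 mm above the worktop
- bracket: U-shaped steel bracket, fixed; origin and axes are the board's. Two upright plates 80 mm wide (y -40 to 40), 4 mm thick, tops 148 mm above the worktop: front plate at board x 56 to 60 mm, rear plate (with an empty hole) at 110 to 114. The 50 mm gap between them is open above and at both ends (+y, -y); its floor is 22 mm above the worktop
- bolt_head: steel hexagon head in the gap, just behind the front plate: 24 mm across flats, 28 across corners, 16 thick along its x axis (the bolt's axis). Origin at the hexagon's centre: board x 75 mm (it covers 67 to 83), y 0, 118 mm above the worktop. Flange and washer, 34 mm across, lie between it and the plate. Two flats face its own +y and -y. It spins about 1.8 rad/s and cannot move otherwise
- driver: compact grey and black cordless driver standing on its battery on the board in front of the bracket, fixed; origin and axes are the board's. Barrel 49 mm thick round the bolt axis, board x -98 to -8 mm, top 143 mm above the worktop. Keep the arm clear of the boiler overhead: its front is at world x = 0.57 m, its right side at y = -0.18, its underside 0.5 m above the worktop
- socket: dark steel socket and the nut in it, turning with the driver; origin on the bolt axis at board x = 0, x along the axis. The socket is 33 mm thick, at board x 8 to 44 mm; the nut, 24 mm across flats, at 43 to 53 mm; not to be touched
- spindle (a joint): rad: how far the driver has turned its dark socket and the nut since it was built; grows all the time by itself, about 1.8 rad/s, or 1.2 rad/s when the bolt is held
- thread (a joint): rad: how far the nut has been undone round the bolt; 0 at the start, constant while the bolt spins with the nut, grows about 1.2 rad/s while the head is held still (half a turn = 3.14). The nut drags the bolt with only 0.12 N m: fingers that close on the head along board y stop it and settle on its flats
- can: upright aerosol can of release oil with a white band, 45 mm thick, standing on the board to the right of the bracket (board y about -104 mm, x about 41 mm) in a steel pipe clip, fixed; origin at the centre of its base, 18 mm above the worktop, z up. A tiled wall rises at the right end of the worktop, about 0.1 m beyond the can
- nozzle_top (a point): centre of the flat top of the can's white push-down nozzle: 19 mm across, 15 mm tall, its top 148 mm above the worktop when up. A thin straw leads from it towards the nut
- nozzle (a joint): m: how far the nozzle is pressed down; 0 up, 0.006 fully down; it springs back. It begins to move at about 4 N and is fully down at 7 N
- screwdriver: screwdriver with orange handle, 206 mm long, lying loose on the worktop left of the board; origin at the centre of its underside; to be left alone
- comp_nut_1: brass compression nut, 24 x 28 x 16 mm, loose on the board's rear right corner, behind the can; origin at the centre of its underside; to be left alone
- mug_blue: blue mug, 82 mm wide, 94 mm tall, on the worktop left of the board; origin at the centre of its underside; to be left alone

How it is judged (in metres and radians):
On the way, in this order (a step that is already met when the one before it is completed fails the run):
1. the nozzle is pressed right down (value of joint nozzle above 0.0045 m), for 0.1 s.
2. the nozzle is up again (value of joint nozzle below 0.001 m), for 0.1 s.
3. the bolt head is gripped and no longer turns (contact force between the fingers and bolt_head above 5 N and distance between the grasp point and bolt_head below 0.025 m and angular speed of bolt_head below 0.2 rad/s and velocity of joint thread above 0.5 rad/s), for 0.5 s.
At the end, for the whole second after the job is handed in: The fingers grip the bolt head (more than 5 N, tool point within 25 mm of its centre) and it stands still (under 0.2 rad/s) while the driver goes on turning the nut (over 0.5 rad/s); the nut has turned at least half a turn (3.1 rad) round the bolt; the nozzle is up (contact force between the fingers and bolt_head above 5 N and distance between the grasp point and bolt_head below 0.025 m and angular speed of bolt_head below 0.2 rad/s and velocity of joint spindle above 0.5 rad/s and value of joint thread above 3.1 rad and value of joint nozzle below 0.001 m); the arm keeps its last pose, push and grip.
It fails at once if the turning socket or nut is touched (over 2 N) (contact force between anything else and socket above 2 N).
It fails at once if the bracket is knocked (over 25 N) (contact force between anything else and bracket above 25 N).
It fails at once if the driver is knocked (over 15 N) (contact force between anything else and driver above 15 N).
It fails at once if a loose tool, nut or the mug is moved (over 20 mm) (distance of any of screwdriver, comp_nut_1, mug_blue from where it was at the start of the episode above 0.02 m).
It also fails if it takes over 38 s, if anything falls off the work surface, if the arm or the gripper's body presses on something with over 40 N, if the wrist force passes 120 N, or if a joint passes its speed limit or range.

### The arm

A 6-joint arm with a two-finger parallel gripper is mounted at the origin on a cart in front of the work surface, level with it; the furniture and walls round the work are solid. World frame = base frame: x ahead of the robot, y to its left, z up, the work surface at z = 0. Lengths are in m, angles in degrees, forces in N, time in s.
With the tool pointing down it reaches from about 0.275 to 0.975 m from the base axis. Payload 8.4 kg.
Tool frame: the origin (TCP) lies between the finger pads, 19 mm behind the fingertips; this is the grasp point; z points along the fingers, y is the line along which they close (so a half turn about z gives the same grasp; the last joint's range is limited). The gripper opens to 92 mm and grips with 3 to 60 N. Pads are 20 mm wide; open, the fingers measure 128 mm over their backs; the gripper's body (75 mm by 189 mm) begins 69 mm behind the grasp point.
Start: joints at [75.436, 20.225, 93.587, -0, 66.188, -0.138], TCP at [0.156, 0.605, 0.233] pointing down, gripper open.
Joint ranges: [-150.9, 150.9], [-52.94, 120.26], [3.33, 152.33], [-74.26, 254.26], [0, 154.13], [-172.89, 172.89]. Speed limits (degrees/s): [127.2, 127.2, 159.86, 180, 180, 180].

### API

Orientations are given as a 3x3 rotation matrix whose columns are the frame's x, y, z axes.
In Python, from plant import robot, eyes gives the robot as it stands.
- The arm moves only by the shell command python3 -m pendant 'ROWS'. ROWS is JSON, a list of rows, each a list of 3 entries, a list of its own where there are three numbers: the shift along the tool's x, y, z as a fraction of full scale, then the turn, a rotation vector about the tool's x, y, z as a fraction of full scale, then the opening, from 0 (shut) to 1 (fully open). A call has 1 to 5 rows; each row shifts and turns the commanded pose from where the row before left it, along the tool's axes as they then stand; what a row does not reach is not made up. Full scale, the value 1, is 0.03 m for a shift and 0.12 rad for a turn. A row lasts 1/12 s, in which the tool goes at most 41.7 mm and 7.16 degrees, less where a joint would pass 70% of its speed; a pose out of reach is approached as far as the arm can. A call with a number of a shift or a turn outside -1 to 1 is refused whole. A call with a gripper value outside its range is refused whole. The fingers move at their own pace and stop on an object; the grip force is fixed at half the most. Time passes only in rows, so rows that do not move let the fingers close. It gives the time, the measured TCP pose, the force, the opening and the grip force at its end, in the units of the state.
- robot.get_obs(): the state, without advancing time (a new reading comes with each control period).
- eyes.capture(name): name is "side" or "top" or "wrist"; returns a dict with "color" (480x640x3 uint8, blue, green, red), "range_z" (480x640 float32, m along the optical axis (not along the pixel's ray), 0 where there is no reading), "intrinsics" (3x3 intrinsics, pixels), "dist_coeffs" ([k1, k2, p1, p2, k3] as OpenCV has them; the pictures are not rectified), "extrinsics" (4x4, takes a point from world to camera coordinates). Camera axes: x right, y down, z forward; pixel columns grow to the right and rows downward; lengths in m; the calibration is good to about 2 mm. A picture is of the moment at which its call begins.
- robot.hand_in(): hands the job in; it is judged then, once.
The state is a dict: "clock": time; "joint_pos": joint angles; "qvel": joint speeds; "effort": joint torques, N m; "position": TCP position; "tool_rot": TCP orientation; "contact_force": force on the tool from outside, world axes, zero at the start; "moment": the same for the moment, N m; "finger_gap": opening from 0.0 (shut) to 1.0 (fully open); "grasp_force": force on a finger pad.
Only numpy, scipy, OpenCV 4.12 (cv2) and the standard library are available. Lean on these libraries where they do the work, as an engineer would, in place of code of your own. Each camera call takes 0.05 s, during which the arm holds its last target. There are 200 camera calls.

## Working session

There is one attempt and no reset: what is moved stays moved. The work goes in short steps, Python scripts to look and compute and a shell command to move; the robot and the scene stay as the last step left them, time stands still between calls to the robot, and variables do not carry over. Pictures are saved under pics/ and viewed, at most 10 in all, crops included, and the job is handed in when it is done.

```bash
mkdir -p pics; ls
python3 - <<'E'
from plant import robot, eyes
import cv2,numpy as np
o=robot.get_obs()
for k in o: print(k,o[k])
for n in ("top","side"):
    c=eyes.capture(n); cv2.imwrite(f"pics/{n}0.png",c["color"]); np.savez(f"{n}0.npz",**c)
    print(n,c["intrinsics"],c["dist_coeffs"],c["extrinsics"])
E
```

```text
pics
clock 0.0
joint_pos [ 7.54375279e+01  2.02629278e+01  9.36280641e+01  9.60742864e-04
  6.61899348e+01 -1.36609468e-01]
qvel [ 0.01665498  0.0116116   0.0599846  -0.04134234  0.05140421  0.00431481]
effort [ 9.57484117e-04 -5.93855453e+01 -3.34202564e+01  6.96641975e-02
  2.34397408e-02 -9.81391463e-05]
position [0.15557036 0.60483806 0.23256644]
tool_rot [[-9.68469114e-01  2.49133375e-01 -3.69984575e-04]
 [ 2.49133649e-01  9.68468155e-01 -1.36320267e-03]
 [ 1.86989965e-05 -1.41239529e-03 -9.99999002e-01]]
contact_force [ 0.40153443 -0.16544649 -0.43319896]
moment [-0.00302609  0.02786652  0.00385388]
grasp_force 0.0
finger_gap 1.0012733939004208
top [[499.07022044   0.         319.61934921]
 [  0.         499.07022044 242.46781873]
 [  0.           0.           1.        ]] [0.04675694 0.         0.         0.         0.        ] [[ 0.01275509 -0.99991361 -0.00317448 -0.05843507]
 [-0.98948241 -0.01216441 -0.14414084  0.47602384]
 [ 0.14408977  0.00497962 -0.98955209  1.23979205]
 [ 0.          0.          0.          1.        ]]
side [[474.9322312    0.         326.76407714]
 [  0.         474.9322312  245.24896185]
 [  0.           0.           1.        ]] [-0.12657722  0.          0.          0.          0.        ] [[-0.98761292 -0.15590204  0.01775615  0.47107649]
 [-0.10506238  0.57297917 -0.81280796  0.19259629]
 [ 0.11654452 -0.80460514 -0.58226106  0.92489986]
 [ 0.          0.          0.          1.        ]]
```

View pics/top0.png

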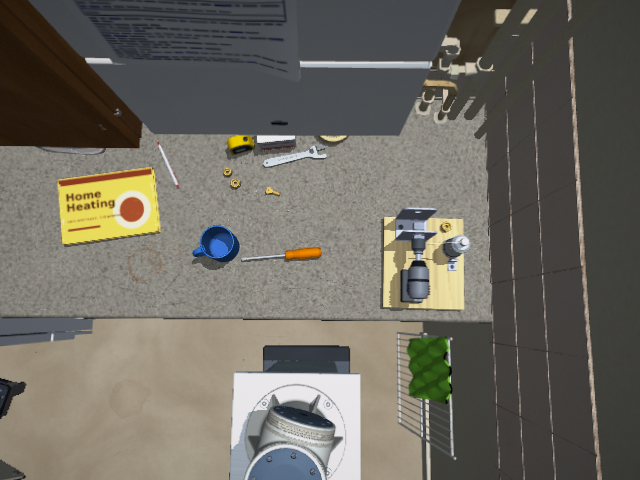

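View pics/side0.png

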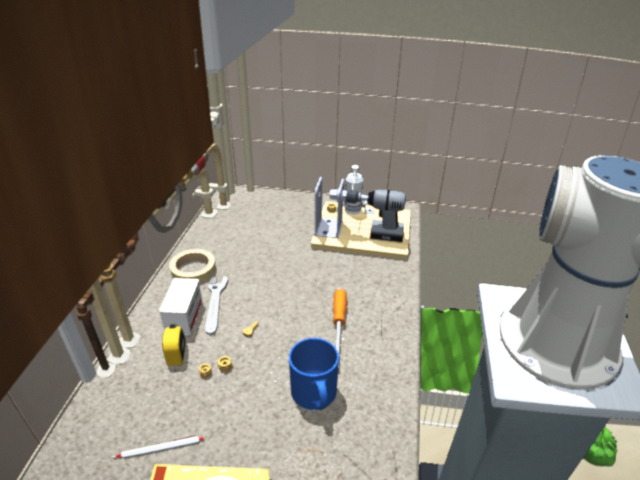

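The top view shows the board at about (383–464, 218–308), with the bracket near (415, 225), the driver at (418, 280) and the can at (457, 246). I'll enlarge it to read the points off.

Run:
```python
import cv2,numpy as np
t=np.load("top0.npz"); im=t["color"][200:316,372:476]
cv2.imwrite("pics/top0c.png",cv2.resize(im,None,fx=5,fy=5,interpolation=cv2.INTER_CUBIC))
t=np.load("side0.npz"); im=t["color"][155:260,300:420]
cv2.imwrite("pics/side0c.png",cv2.resize(im,None,fx=5,fy=5,interpolation=cv2.INTER_CUBIC))
```

```text
(no output)
```

View pics/top0c.png

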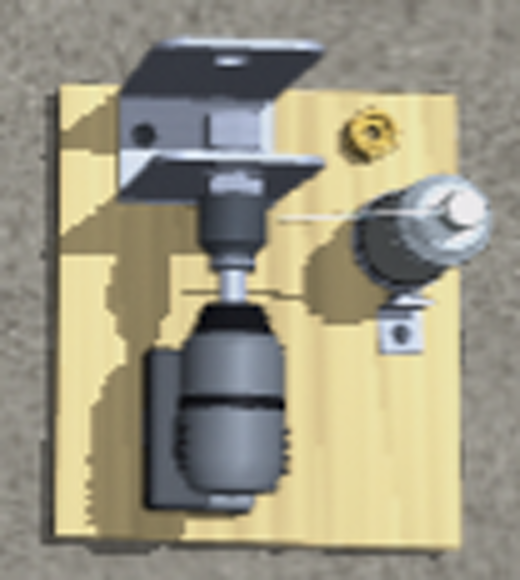

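View pics/side0c.png

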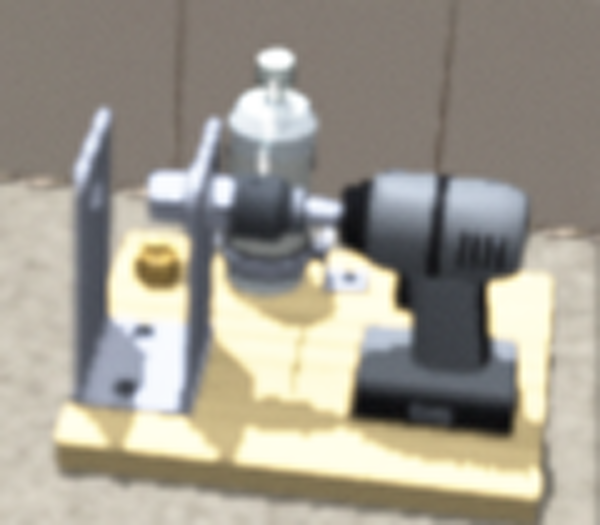

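Readings from the top crop:
- Board corners: (62,86), (458,96), (460,547), (55,537).
- Rear plate top edge: (160,42) to (325,47). Front plate top edge: (157,157) to (325,161).
- Nozzle top: (467,210).

In the side crop the nozzle top is at (276,55), and the board corners are at (60,440) and (543,497).

```bash
cat > h.py <<'E'
import numpy as np, cv2
from scipy.optimize import least_squares
def cam(n): return np.load(n+"0.npz")
def proj(c,P):
    E=c["extrinsics"]; return cv2.projectPoints(np.float64(P),cv2.Rodrigues(E[:3,:3])[0],E[:3,3],c["intrinsics"],c["dist_coeffs"])[0][:,0]
def b2w(p,B):
    x,y,a=p; B=np.float64(B); c,s=np.cos(a),np.sin(a)
    return np.c_[x+c*B[:,0]-s*B[:,1],y+s*B[:,0]+c*B[:,1],B[:,2]]
E
python3 - <<'E'
from h import *
T,S=cam("top"),cam("side")
f=lambda L,o:(np.float64(L)+.5)/5-.5+o
tb=[[.1175,.07,.018],[.1175,-.135,.018],[-.1175,-.135,.018],[-.1175,.07,.018],[.112,.04,.148],[.112,-.04,.148],[.058,.04,.148],[.058,-.04,.148]]
tp=f([[62,86],[458,96],[460,547],[55,537],[160,42],[325,47],[157,157],[325,161]],[372,200])
sb=[[.1175,.07,.018],[-.1175,.07,.018]]; sp=f([[60,440],[543,497]],[300,155])
nt=f([[467,210]],[372,200]); ns=f([[276,55]],[300,155])
def r(q):
    n=np.r_[q[3:5],.148][None]
    return np.r_[proj(T,b2w(q,tb))-tp,proj(S,b2w(q,sb))-sp,proj(T,n)-nt,proj(S,n)-ns].ravel()
s=least_squares(r,[.4,-.3,0,.4,-.4],loss='soft_l1')
print(s.x,np.rad2deg(s.x[2])); print(s.fun.reshape(-1,2).round(2))
c,sn=np.cos(s.x[2]),np.sin(s.x[2]); d=s.x[3:]-s.x[:2]; print("noz board",c*d[0]+sn*d[1],-sn*d[0]+c*d[1]); print("head",b2w(s.x,[[.075,0,.118]]))
for nm,c2,px in(("top",T,nt),("side",S,ns)):
    u,v=px[0].round().astype(int);print(nm,c2["range_z"][v-1:v+2,u-1:u+2])
    E=c2["extrinsics"];print((E[:3,:3]@np.r_[s.x[3:5],.148]+E[:3,3])[2])
E
```

```text
Traceback (most recent call last):
  File "h.py", line 7, in b2w
    x,y,a=p; B=np.float64(B); c,s=np.cos(a),np.sin(a)
    ^^^^^
ValueError: too many values to unpack (expected 3)
```

```bash
sed -i 's/x,y,a=p;/x,y,a=p[:3];/' h.py
cat > fit.py <<'E'
from h import *
T,S=cam("top"),cam("side")
f=lambda L,o:(np.float64(L)+.5)/5-.5+o
tb=[[.1175,.07,.018],[.1175,-.135,.018],[-.1175,-.135,.018],[-.1175,.07,.018],[.112,.04,.148],[.112,-.04,.148],[.058,.04,.148],[.058,-.04,.148]]
tp=f([[62,86],[458,96],[460,547],[55,537],[160,42],[325,47],[157,157],[325,161]],[372,200])
sb=[[.1175,.07,.018],[-.1175,.07,.018]]; sp=f([[60,440],[543,497]],[300,155])
nt=f([[467,210]],[372,200]); ns=f([[276,55]],[300,155])
def r(q):
    n=np.r_[q[3:5],.148][None]
    return np.r_[proj(T,b2w(q,tb))-tp,proj(S,b2w(q,sb))-sp,proj(T,n)-nt,proj(S,n)-ns].ravel()
s=least_squares(r,[.4,-.3,0,.4,-.4],loss='soft_l1')
print(s.x,np.rad2deg(s.x[2])); print(s.fun.reshape(-1,2).round(2))
c,sn=np.cos(s.x[2]),np.sin(s.x[2]); d=s.x[3:]-s.x[:2]; print("noz board",c*d[0]+sn*d[1],-sn*d[0]+c*d[1]); print("head",b2w(s.x,[[.075,0,.118]]))
E
python3 fit.py
```

```text
[ 0.43133022 -0.28583176 -0.0164316   0.46754561 -0.38983113] -0.9414610859230171
[[-0.5  -0.5 ]
 [-0.37 -0.36]
 [ 0.46  0.93]
 [-0.06  0.34]
 [-0.42  0.07]
 [ 0.94 -0.02]
 [ 0.05 -0.19]
 [ 1.03 -0.04]
 [-0.4   0.76]
 [ 0.13  0.64]
 [ 0.27 -0.51]
 [ 0.47  1.18]]
noz board 0.03791930218812613 -0.10339027568554146
head [[ 0.5063201  -0.28706408  0.118     ]]
```

```bash
cat > plan.py <<'E'
# python3 plan.py x y z az N : rows (tool frame) from the measured pose to a downward pose with tool y at azimuth az
import sys,numpy as np
from scipy.spatial.transform import Rotation as R
from plant import robot
x,y,z,az,N=map(float,sys.argv[1:6]); N=int(N)
o=robot.get_obs(); p=np.array(o["position"]); M=np.array(o["tool_rot"])
a=np.deg2rad(az); Y=np.array([np.cos(a),np.sin(a),0]); Z=np.array([0,0,-1.]); G=np.c_[np.cross(Y,Z),Y,Z]
w=R.from_matrix(M.T@G).as_rotvec(); d=(np.array([x,y,z])-p)/N
for i in range(N):
    A=M@R.from_rotvec(w*i/N).as_matrix()
    print((A.T@d/.03).round(2).tolist(),(w/N/.12).round(2).tolist())
E
python3 plan.py .40 .10 .25 30 20; echo; python3 plan.py .40 .10 .25 75.57 20 | head -1
```

```text
[-0.6, -0.71, -0.03] [-0.0, 0.0, 0.33]
[-0.63, -0.69, -0.03] [-0.0, 0.0, 0.33]
[-0.66, -0.66, -0.03] [-0.0, 0.0, 0.33]
[-0.68, -0.64, -0.03] [-0.0, 0.0, 0.33]
[-0.71, -0.61, -0.03] [-0.0, 0.0, 0.33]
[-0.73, -0.58, -0.03] [-0.0, 0.0, 0.33]
[-0.76, -0.55, -0.03] [-0.0, 0.0, 0.33]
[-0.78, -0.52, -0.03] [-0.0, 0.0, 0.33]
[-0.8, -0.49, -0.03] [-0.0, 0.0, 0.33]
[-0.82, -0.46, -0.03] [-0.0, 0.0, 0.33]
[-0.83, -0.42, -0.03] [-0.0, 0.0, 0.33]
[-0.85, -0.39, -0.03] [-0.0, 0.0, 0.33]
[-0.86, -0.36, -0.03] [-0.0, 0.0, 0.33]
[-0.88, -0.32, -0.03] [-0.0, 0.0, 0.33]
[-0.89, -0.29, -0.03] [-0.0, 0.0, 0.33]
[-0.9, -0.25, -0.03] [-0.0, 0.0, 0.33]
[-0.91, -0.21, -0.03] [-0.0, 0.0, 0.33]
[-0.92, -0.18, -0.03] [-0.0, 0.0, 0.33]
[-0.92, -0.14, -0.03] [-0.0, 0.0, 0.33]
[-0.93, -0.11, -0.03] [-0.0, 0.0, 0.33]

[-0.6, -0.71, -0.03] [-0.0, 0.0, 0.0]
```

```bash
python3 -m pendant '[[[-0.6,-0.71,-0.03],[0,0,0.33],0],[[-0.63,-0.69,-0.03],[0,0,0.33],0],[[-0.66,-0.66,-0.03],[0,0,0.33],0],[[-0.68,-0.64,-0.03],[0,0,0.33],0],[[-0.71,-0.61,-0.03],[0,0,0.33],0]]'
python3 -m pendant '[[[-0.73,-0.58,-0.03],[0,0,0.33],0],[[-0.76,-0.55,-0.03],[0,0,0.33],0],[[-0.78,-0.52,-0.03],[0,0,0.33],0],[[-0.8,-0.49,-0.03],[0,0,0.33],0],[[-0.82,-0.46,-0.03],[0,0,0.33],0]]'
python3 -m pendant '[[[-0.83,-0.42,-0.03],[0,0,0.33],0],[[-0.85,-0.39,-0.03],[0,0,0.33],0],[[-0.86,-0.36,-0.03],[0,0,0.33],0],[[-0.88,-0.32,-0.03],[0,0,0.33],0],[[-0.89,-0.29,-0.03],[0,0,0.33],0]]'
python3 -m pendant '[[[-0.9,-0.25,-0.03],[0,0,0.33],0],[[-0.91,-0.21,-0.03],[0,0,0.33],0],[[-0.92,-0.18,-0.03],[0,0,0.33],0],[[-0.92,-0.14,-0.03],[0,0,0.33],0],[[-0.93,-0.11,-0.03],[0,0,0.33],0]]'
python3 plan.py .42 -.31 .25 0 15
```

```text
clock: 0.52
position: [0.2168, 0.4777, 0.2374]
tool_rot: [[-0.9, 0.436, -0.0], [0.436, 0.9, -0.001], [-0.0, -0.001, -1.0]]
contact_force: [0.7, -0.3, 0.2]
finger_gap: 0.658
grasp_force: 0.0
clock: 0.93
position: [0.2782, 0.3513, 0.2421]
tool_rot: [[-0.796, 0.605, -0.0], [0.605, 0.796, -0.0], [-0.0, -0.0, -1.0]]
contact_force: [0.2, -1.0, -0.3]
finger_gap: 0.292
grasp_force: 0.0
clock: 1.35
position: [0.3394, 0.2253, 0.2467]
tool_rot: [[-0.662, 0.75, -0.0], [0.75, 0.662, -0.0], [-0.0, -0.0, -1.0]]
contact_force: [-0.0, 0.9, -0.6]
finger_gap: 0.009
grasp_force: 0.0
clock: 1.77
position: [0.4009, 0.0994, 0.2513]
tool_rot: [[-0.501, 0.865, -0.0], [0.865, 0.501, 0.0], [0.0, -0.0, -1.0]]
contact_force: [0.5, 0.4, -0.3]
finger_gap: 0.005
grasp_force: 0.0
[-0.81, -0.42, 0.0] [-0.0, -0.0, 0.29]
[-0.82, -0.39, 0.0] [-0.0, -0.0, 0.29]
[-0.84, -0.36, 0.0] [-0.0, -0.0, 0.29]
[-0.85, -0.33, 0.0] [-0.0, -0.0, 0.29]
[-0.86, -0.3, 0.0] [-0.0, -0.0, 0.29]
[-0.87, -0.27, 0.0] [-0.0, -0.0, 0.29]
[-0.88, -0.24, 0.0] [-0.0, -0.0, 0.29]
[-0.89, -0.21, 0.0] [-0.0, -0.0, 0.29]
[-0.89, -0.18, 0.0] [-0.0, -0.0, 0.29]
[-0.9, -0.15, 0.0] [-0.0, -0.0, 0.29]
[-0.9, -0.12, 0.0] [-0.0, -0.0, 0.29]
[-0.91, -0.08, 0.0] [-0.0, -0.0, 0.29]
[-0.91, -0.05, 0.0] [-0.0, -0.0, 0.29]
[-0.91, -0.02, 0.0] [-0.0, -0.0, 0.29]
[-0.91, 0.01, 0.0] [-0.0, -0.0, 0.29]
```

Tracking is accurate, so I'll continue and then look with the wrist camera.

```bash
python3 -m pendant '[[[-0.81,-0.42,0],[0,0,0.29],0],[[-0.82,-0.39,0],[0,0,0.29],0],[[-0.84,-0.36,0],[0,0,0.29],0],[[-0.85,-0.33,0],[0,0,0.29],0],[[-0.86,-0.3,0],[0,0,0.29],0]]' | head -2
python3 -m pendant '[[[-0.87,-0.27,0],[0,0,0.29],0],[[-0.88,-0.24,0],[0,0,0.29],0],[[-0.89,-0.21,0],[0,0,0.29],0],[[-0.89,-0.18,0],[0,0,0.29],0],[[-0.9,-0.15,0],[0,0,0.29],0]]' | head -2
python3 -m pendant '[[[-0.9,-0.12,0],[0,0,0.29],0],[[-0.91,-0.08,0],[0,0,0.29],0],[[-0.91,-0.05,0],[0,0,0.29],0],[[-0.91,-0.02,0],[0,0,0.29],0],[[-0.91,0.01,0],[0,0,0.29],0]]'
python3 - <<'E'
from plant import robot, eyes
import cv2,numpy as np
c=eyes.capture("wrist"); cv2.imwrite("pics/w1.png",c["color"]); np.savez("wrist0.npz",**c)
E=c["extrinsics"]; print("cam at",-E[:3,:3].T@E[:3,3]); print(E.round(3)); print(robot.get_obs()["joint_pos"])
E
```

```text
clock: 2.18
position: [0.4072, -0.0371, 0.2512]
clock: 2.6
position: [0.4141, -0.1737, 0.2511]
clock: 3.02
position: [0.4213, -0.3101, 0.251]
tool_rot: [[-0.003, 1.0, -0.0], [1.0, 0.003, 0.0], [0.0, -0.0, -1.0]]
contact_force: [0.1, 0.5, -0.1]
finger_gap: 0.003
grasp_force: 0.0
cam at [ 0.4213683  -0.24245544  0.40187957]
[[ 1.     0.004 -0.001 -0.42 ]
 [ 0.004 -0.971  0.241 -0.334]
 [ 0.    -0.241 -0.971  0.332]
 [ 0.     0.     0.     1.   ]]
[-36.75176729  10.30420362 104.57669405  -0.11885652  65.0020246
 -36.7111922 ]
```

View pics/w1.png

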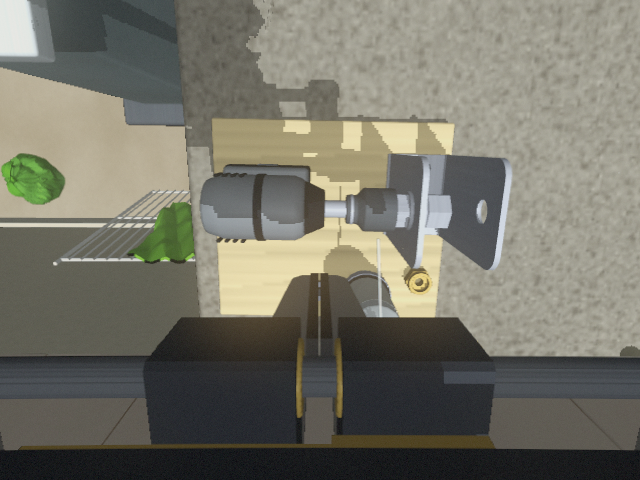

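The wrist view shows these points:
- Front plate top edge: (427,156)–(419,267). Rear plate top edge: (509,160)–(494,269).
- Board corners: (213,119) and (455,124).
- Straw: runs along u≈380. The nozzle is hidden behind the fingers.

I'll refit the board pose with the wrist points added.

```bash
cat >> fit.py <<'E'
W=cam("wrist")
wb=[[.058,.04,.148],[.058,-.04,.148],[.112,.04,.148],[.112,-.04,.148],[-.1175,.07,.018],[.1175,.07,.018]]
wp=np.float64([[427,156],[419,267],[509,160],[494,269],[213,119],[455,124]])
r2=lambda q:np.r_[r(q),(proj(W,b2w(q,wb))-wp).ravel()]
for nm,g in(("all",r2),("wrist",lambda q:r2(q)[24:])):
    s=least_squares(g,s.x,loss='soft_l1') if nm=="all" else least_squares(g,s.x)
    print(nm,s.x.round(4),np.rad2deg(s.x[2])); print(s.fun.reshape(-1,2)[-6:].round(1).tolist())
    print("head",b2w(s.x,[[.075,0,.118]]),"noz nominal",b2w(s.x,[[.041,-.104,.148]]))
n=s.x[3:5]; print(proj(W,[[*n,.148],[.470,-.389,.148],[.476,-.389,.148]]))
E
python3 fit.py | tail -n +15
```

```text
head [[ 0.5063201  -0.28706408  0.118     ]]
all [ 0.4325 -0.2871 -0.0134  0.4675 -0.3898] -0.7678702424834063
[[-0.3, -0.2], [-2.2, 6.1], [1.4, -2.9], [0.4, 5.5], [-3.8, -1.7], [-0.5, -2.4]]
head [[ 0.50748159 -0.28814836  0.118     ]] noz nominal [[ 0.47209089 -0.39168337  0.148     ]]
wrist [ 0.433  -0.2868 -0.0106  0.4675 -0.3898] -0.6077546028193586
[[0.3, -0.9], [-1.3, 5.5], [2.1, -3.9], [1.3, 4.6], [-3.5, -1.7], [-0.1, -3.1]]
head [[ 0.50795228 -0.2876142   0.118     ]] noz nominal [[ 0.47285106 -0.39124771  0.148     ]]
[[381.03945843 352.81783794]
 [384.41852026 351.81840899]
 [392.56627348 351.86446738]]
```

```bash
python3 plan.py .468 -.390 .178 0 5
```

```text
[-0.5, 0.31, 0.49] [0.0, 0.0, 0.0]
[-0.5, 0.31, 0.49] [0.0, 0.0, 0.0]
[-0.51, 0.31, 0.49] [0.0, 0.0, 0.0]
[-0.51, 0.31, 0.49] [0.0, 0.0, 0.0]
[-0.51, 0.31, 0.49] [0.0, 0.0, 0.0]
```

```bash
python3 -m pendant '[[[-0.5,0.31,0.49],[0,0,0],0],[[-0.5,0.31,0.49],[0,0,0],0],[[-0.51,0.31,0.49],[0,0,0],0],[[-0.51,0.31,0.49],[0,0,0],0],[[-0.51,0.31,0.49],[0,0,0],0]]'
python3 -m pendant '[[[0,0,0.15],[0,0,0],0],[[0,0,0.1],[0,0,0],0],[[0,0,0],[0,0,0],0]]'
python3 - <<'E'
from plant import eyes
import cv2
cv2.imwrite("pics/s2.png",cv2.resize(eyes.capture("side")["color"][120:240,290:410],None,fx=5,fy=5,interpolation=cv2.INTER_CUBIC))
E
```

```text
clock: 3.48
position: [0.4688, -0.3849, 0.1767]
tool_rot: [[-0.005, 1.0, -0.0], [1.0, 0.005, 0.0], [0.0, -0.0, -1.0]]
contact_force: [-0.6, 0.9, 0.2]
finger_gap: 0.003
grasp_force: 0.0
clock: 3.73
position: [0.4678, -0.3834, 0.1695]
tool_rot: [[-0.005, 1.0, -0.002], [1.0, 0.005, 0.002], [0.002, -0.002, -1.0]]
contact_force: [-0.1, 0.1, 0.9]
finger_gap: 0.004
grasp_force: 0.0
```

View pics/s2.png

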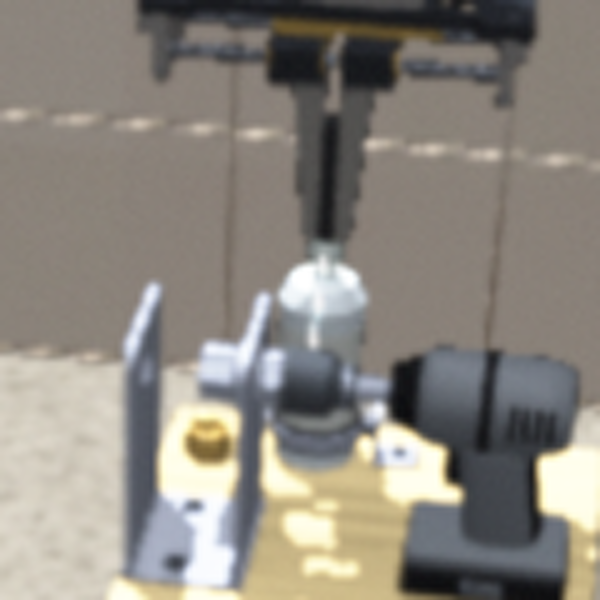

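The fingers are centred over the nozzle in board x (both at about u=325), with the tips about 2 mm above it. y is 6 mm short, so I'll correct that.

```bash
python3 -m pendant '[[[-0.12,0,0],[0,0,0],0],[[-0.1,0,0],[0,0,0],0],[[0,0,0],[0,0,0],0],[[0,0,0],[0,0,0],0]]'
python3 - <<'E'
from plant import robot
o=robot.get_obs(); print(o["joint_pos"],o["effort"],o["moment"])
E
```

```text
clock: 4.12
position: [0.4687, -0.3912, 0.171]
tool_rot: [[-0.005, 1.0, 0.001], [1.0, 0.005, -0.001], [-0.001, 0.001, -1.0]]
contact_force: [0.3, 0.2, -0.1]
finger_gap: 0.006
grasp_force: 0.0
[-3.99912995e+01  2.25946545e+01  9.87146356e+01 -7.72783030e-04
  5.86327433e+01 -4.02661888e+01] [-8.64713662e-02 -5.93831456e+01 -3.06909299e+01  2.30598712e-02
  4.18243802e-02 -2.36770691e-02] [-0.04328428  0.09603535 -0.0064337 ]
```

```bash
python3 -m pendant '[[[0,0,0.1],[0,0,0],0],[[0,0,0.1],[0,0,0],0],[[0,0,0.1],[0,0,0],0],[[0,0,0],[0,0,0],0]]' | sed -n '1,2p;4p'
python3 -m pendant '[[[0,0,0.02],[0,0,0],0],[[0,0,0],[0,0,0],0]]'| sed -n '1,2p;4p'
```

```text
clock: 4.45
position: [0.4689, -0.3912, 0.1613]
contact_force: [-1.0, 0.1, 7.0]
clock: 4.62
position: [0.4689, -0.3912, 0.1611]
contact_force: [-0.2, 0.7, 7.6]
```

7.6 N with the tips 5.9 mm down means the nozzle is fully pressed. I'll hold briefly, then lift.

```bash
python3 -m pendant '[[[0,0,0.02],[0,0,0],0],[[0,0,0],[0,0,0],0],[[0,0,0],[0,0,0],0]]'| sed -n '1,2p;4p'
python3 -m pendant '[[[0,0,-0.4],[0,0,0],0],[[0,0,-0.8],[0,0,0],0],[[0,0,-0.8],[0,0,0],0],[[0,0,-0.5],[0,0,0],0],[[0,0,0],[0,0,0],0]]'
python3 plan.py .512 -.288 .24 -90.7 14
```

```text
clock: 4.87
position: [0.4689, -0.3913, 0.1611]
contact_force: [-2.3, 1.7, 10.4]
clock: 5.28
position: [0.4699, -0.392, 0.2386]
tool_rot: [[-0.005, 1.0, 0.004], [1.0, 0.005, -0.003], [-0.003, 0.004, -1.0]]
contact_force: [-0.6, 0.5, -0.1]
finger_gap: 0.003
grasp_force: 0.0
[0.25, 0.1, -0.0] [0.0, -0.0, 0.95]
[0.26, 0.07, -0.0] [0.0, -0.0, 0.95]
[0.26, 0.04, -0.0] [0.0, -0.0, 0.95]
[0.27, 0.01, -0.0] [0.0, -0.0, 0.95]
[0.27, -0.02, -0.0] [0.0, -0.0, 0.95]
[0.26, -0.05, -0.0] [0.0, -0.0, 0.95]
[0.26, -0.08, -0.0] [0.0, -0.0, 0.95]
[0.25, -0.11, -0.0] [0.0, -0.0, 0.95]
[0.23, -0.13, -0.0] [0.0, -0.0, 0.95]
[0.22, -0.16, -0.0] [0.0, -0.0, 0.95]
[0.2, -0.18, -0.0] [0.0, -0.0, 0.95]
[0.17, -0.2, -0.0] [0.0, -0.0, 0.95]
[0.15, -0.22, -0.0] [0.0, -0.0, 0.95]
[0.12, -0.24, -0.0] [0.0, -0.0, 0.95]
```

```bash
python3 -m pendant '[[[0.25,0.1,0],[0,0,0.95],0],[[0.26,0.07,0],[0,0,0.95],0],[[0.26,0.04,0],[0,0,0.95],0],[[0.27,0.01,0],[0,0,0.95],0],[[0.27,-0.02,0],[0,0,0.95],0]]'| sed -n '1,3p;4p'
python3 -m pendant '[[[0.26,-0.05,0],[0,0,0.95],0.65],[[0.26,-0.08,0],[0,0,0.95],0.65],[[0.25,-0.11,0],[0,0,0.95],0.65],[[0.23,-0.13,0],[0,0,0.95],0.65],[[0.22,-0.16,0],[0,0,0.95],0.65]]'| sed -n '1,3p;4p'
python3 -m pendant '[[[0.2,-0.18,0],[0,0,0.95],0.65],[[0.17,-0.2,0],[0,0,0.95],0.65],[[0.15,-0.22,0],[0,0,0.95],0.65],[[0.12,-0.24,0],[0,0,0.95],0.65],[[0,0,0],[0,0,0],0.65]]'
python3 - <<'E'
from plant import robot, eyes
import cv2,numpy as np
c=eyes.capture("wrist"); cv2.imwrite("pics/w2.png",c["color"]); np.savez("wristb0.npz",**c)
o=robot.get_obs();print(o["joint_pos"],o["position"],o["tool_rot"])
E
```

```text
clock: 5.7
position: [0.4829, -0.3528, 0.2338]
tool_rot: [[0.54, 0.841, -0.001], [0.841, -0.54, 0.001], [0.0, -0.002, -1.0]]
contact_force: [0.6, 0.2, 0.5]
clock: 6.12
position: [0.498, -0.3153, 0.2338]
tool_rot: [[0.909, 0.417, -0.002], [0.417, -0.909, 0.001], [-0.001, -0.002, -1.0]]
contact_force: [0.5, 0.5, 0.3]
clock: 6.53
position: [0.5103, -0.2851, 0.2339]
tool_rot: [[1.0, -0.025, -0.001], [-0.025, -1.0, 0.001], [-0.001, -0.001, -1.0]]
contact_force: [0.2, -0.8, -0.1]
finger_gap: 0.649
grasp_force: 0.0
[-2.94007911e+01  1.66715016e+01  9.85323870e+01  1.49551176e-03
  6.48848840e+01  6.15885418e+01] [ 0.51020566 -0.28576441  0.23409875] [[ 9.99849831e-01 -1.72778606e-02 -1.33822184e-03]
 [-1.72768256e-02 -9.99850439e-01  7.81201334e-04]
 [-1.35151918e-03 -7.57963797e-04 -9.99998799e-01]]
```

View pics/w2.png

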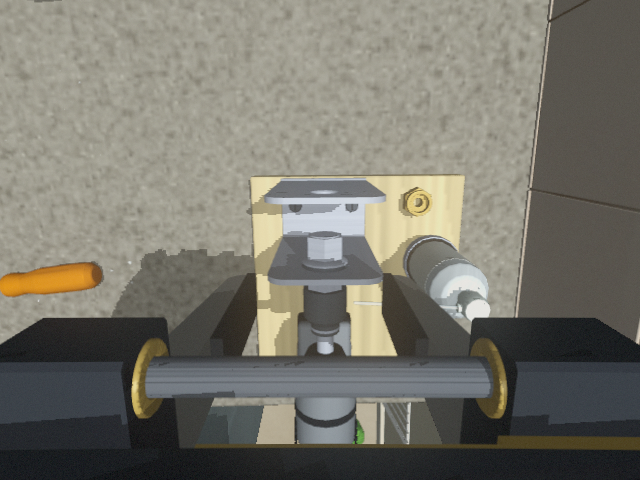

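The view down into the gap is clear:
- Front plate top edge: (271,281)–(381,281). Rear plate top edge: (265,199)–(385,200).
- Board rear corners: (251,177) and (463,176).
- Bolt head: centred at about (324,246).
- Nozzle: back up, at (474,308).

I'll refit from this view.

```bash
cat > fit2.py <<'E'
from h import *
W=cam("wristb")
wb=[[.058,.04,.148],[.058,-.04,.148],[.112,.04,.148],[.112,-.04,.148],[.1175,.07,.018],[.1175,-.135,.018]]
wp=np.float64([[271,280],[381,280],[265,199],[385,200],[251,177],[463,176]])
s=least_squares(lambda q:(proj(W,b2w(q,wb))-wp).ravel(),[.433,-.287,-.01])
print(s.x,np.rad2deg(s.x[2])); print(s.fun.reshape(-1,2).round(1).tolist())
print("head",b2w(s.x,[[.075,0,.118],[.082,0,.118]]),proj(W,b2w(s.x,[[.067,0,.118],[.083,0,.118],[.082,0,.12]])))
E
python3 fit2.py
```

```text
[ 0.43370327 -0.28713769 -0.02268435] -1.299717488847365
[[-6.8, 1.6], [5.0, 1.5], [-3.9, 0.7], [4.6, -0.5], [-1.5, -1.8], [2.9, -1.2]]
head [[ 0.50868397 -0.28883887  0.118     ]
 [ 0.51568217 -0.28899764  0.118     ]] [[324.5279962  255.64525402]
 [324.57790536 234.21145432]
 [324.61140283 236.20830557]]
```

```bash
python3 plan.py .515 -.2887 .175 -91 4
```

```text
[0.04, 0.02, 0.49] [-0.0, 0.0, 0.0]
[0.04, 0.02, 0.49] [-0.0, 0.0, 0.0]
[0.04, 0.02, 0.49] [-0.0, 0.0, 0.0]
[0.04, 0.02, 0.49] [-0.0, 0.0, 0.0]
```

```bash
python3 -m pendant '[[[0.04,0.02,0.49],[0,0,0],0.65],[[0.04,0.02,0.49],[0,0,0],0.65],[[0.04,0.02,0.49],[0,0,0],0.65],[[0.04,0.02,0.49],[0,0,0],0.65],[[0,0,0],[0,0,0],0.65]]'
python3 plan.py .515 -.2887 .117 -91 5
python3 - <<'E'
from plant import eyes
import cv2,numpy as np
c=eyes.capture("wrist"); cv2.imwrite("pics/w3.png",c["color"]); np.savez("wristb0.npz",**c)
E
```

```text
clock: 7.0
position: [0.5134, -0.2885, 0.1731]
tool_rot: [[1.0, -0.016, -0.004], [-0.016, -1.0, 0.002], [-0.004, -0.002, -1.0]]
contact_force: [-0.5, 0.8, -0.8]
finger_gap: 0.648
grasp_force: 0.0
[0.01, 0.0, 0.37] [-0.0, 0.01, 0.0]
[0.01, 0.0, 0.37] [-0.0, 0.01, 0.0]
[0.01, 0.0, 0.37] [-0.0, 0.01, 0.0]
[0.01, 0.0, 0.37] [-0.0, 0.01, 0.0]
[0.01, 0.0, 0.37] [-0.0, 0.01, 0.0]
```

View pics/w3.png

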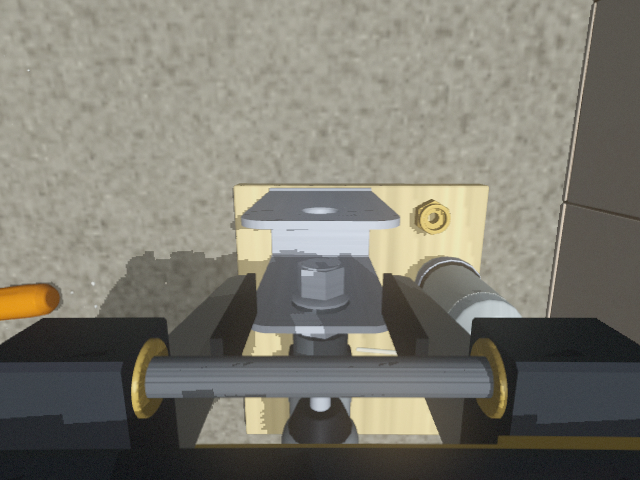

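The open fingers flank the head symmetrically, at u≈250 and 390 with the head at (320,285). They sit between the front plate edge (v≈328) and the rear plate edge (v≈225). I'll shift 3.5 mm away from the flange while descending.

```bash
python3 -m pendant '[[[0.05,0,0.3],[0,0.01,0],0.65],[[0.05,0,0.3],[0,0.01,0],0.65],[[0.02,0,0.3],[0,0.01,0],0.65],[[0.01,0,0.3],[0,0.01,0],0.65],[[0,0,0],[0,0,0],0.65]]'
python3 plan.py .517 -.2887 .117 -91 3
```

```text
clock: 7.47
position: [0.5182, -0.2885, 0.1382]
tool_rot: [[1.0, -0.02, 0.002], [-0.02, -1.0, 0.001], [0.002, -0.001, -1.0]]
contact_force: [0.0, -0.1, -0.6]
finger_gap: 0.65
grasp_force: 0.0
[-0.01, 0.0, 0.24] [-0.0, -0.01, -0.01]
[-0.01, 0.0, 0.24] [-0.0, -0.01, -0.01]
[-0.01, 0.0, 0.24] [-0.0, -0.01, -0.01]
```

```bash
python3 -m pendant '[[[-0.01,0,0.24],[0,0,0],0.65],[[-0.01,0,0.24],[0,0,0],0.65],[[-0.01,0,0.24],[0,0,0],0.65],[[0,0,0],[0,0,0],0.65],[[0,0,0],[0,0,0],0.5]]'
python3 -m pendant '[[[0,0,0],[0,0,0],0.35],[[0,0,0],[0,0,0],0],[[0,0,0],[0,0,0],0],[[0,0,0],[0,0,0],0],[[0,0,0],[0,0,0],0]]'
```

```text
clock: 7.88
position: [0.5181, -0.2889, 0.1182]
tool_rot: [[1.0, -0.02, 0.004], [-0.02, -1.0, 0.0], [0.004, -0.0, -1.0]]
contact_force: [0.6, 0.7, -0.2]
finger_gap: 0.597
grasp_force: 0.0
clock: 8.3
position: [0.5186, -0.2892, 0.119]
tool_rot: [[1.0, -0.02, 0.005], [-0.02, -1.0, -0.0], [0.005, 0.0, -1.0]]
contact_force: [0.4, -0.3, 0.8]
finger_gap: 0.252
grasp_force: 30.0
```

The fingers stopped at 0.252 (about 23–24 mm, the across-flats size) with 30 N. I'll hold for about 4.6 s while the nut undoes.

```bash
for i in 1 2 3 4 5 6 7 8 9 10 11; do python3 -m pendant '[[[0,0,0],[0,0,0],0],[[0,0,0],[0,0,0],0],[[0,0,0],[0,0,0],0],[[0,0,0],[0,0,0],0],[[0,0,0],[0,0,0],0]]' | grep -vE 'tool_rot' | tr '\n' ' '; echo; done
python3 - <<'E'
from plant import eyes
import cv2
a=eyes.capture("wrist")["color"]; b=eyes.capture("side")["color"][120:240,290:410]
cv2.imwrite("pics/end.png",cv2.hconcat([a[150:450,170:470],cv2.resize(b,(300,300),interpolation=cv2.INTER_CUBIC)]))
E
```

```text
clock: 8.72 position: [0.5186, -0.2892, 0.1189] contact_force: [-0.1, -0.0, 2.3] finger_gap: 0.253 grasp_force: 30.0 
clock: 9.13 position: [0.5186, -0.2891, 0.1189] contact_force: [-0.3, 0.4, 3.7] finger_gap: 0.255 grasp_force: 30.0 
clock: 9.55 position: [0.5186, -0.2891, 0.1188] contact_force: [1.3, 0.3, 5.5] finger_gap: 0.257 grasp_force: 30.0 
clock: 9.97 position: [0.5186, -0.2891, 0.1188] contact_force: [1.0, -1.1, 4.9] finger_gap: 0.256 grasp_force: 30.0 
clock: 10.38 position: [0.5186, -0.2891, 0.1188] contact_force: [-0.3, -1.9, 5.3] finger_gap: 0.255 grasp_force: 30.0 
clock: 10.8 position: [0.5186, -0.2891, 0.1188] contact_force: [0.8, -0.3, 5.1] finger_gap: 0.253 grasp_force: 30.0 
clock: 11.22 position: [0.5186, -0.2891, 0.1188] contact_force: [0.3, -0.6, 4.5] finger_gap: 0.249 grasp_force: 30.0 
clock: 11.63 position: [0.5186, -0.2892, 0.1188] contact_force: [0.5, -1.8, 4.8] finger_gap: 0.255 grasp_force: 30.0 
clock: 12.05 position: [0.5186, -0.2891, 0.1188] contact_force: [1.5, -0.9, 5.1] finger_gap: 0.253 grasp_force: 30.0 
clock: 12.47 position: [0.5186, -0.2891, 0.1188] contact_force: [0.4, -0.7, 4.3] finger_gap: 0.257 grasp_force: 30.0 
clock: 12.88 position: [0.5186, -0.2891, 0.1188] contact_force: [0.4, -1.5, 5.1] finger_gap: 0.257 grasp_force: 30.0
```

View pics/end.png

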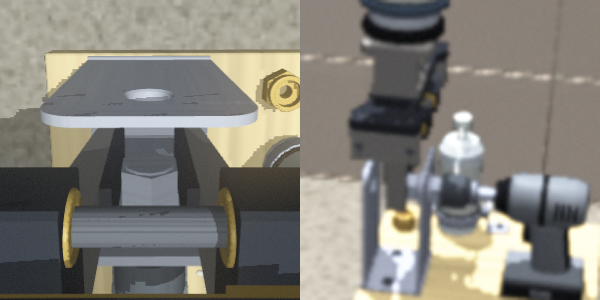

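The head is clamped between the fingers on its flats, with a corner up at (150,165). The opening held at 23–24 mm for 4.6 s, enough for about 5.5 rad of thread at 1.2 rad/s, and the nozzle is up. Handing in.

```bash
python3 -c "
from plant import robot
print(robot.hand_in())"
```

```text
the job is handed in; nothing more can be done
None
```

I pressed the nozzle right down and let it spring back, then gripped the bolt head at 30 N for about 4.6 s (roughly 5.5 rad of thread at the stated 1.2 rad/s; the joint itself can't be read) and handed in still holding it; no verdict was returned.

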